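Open the test fixture and press a fragile board against its sprung contacts

ROBOT

A 6-joint arm with a two-finger parallel gripper is mounted at the origin on the work surface. World frame = base frame: x ahead of the robot, y to its left, z up, the work surface at z = 0. Lengths are in mm, angles in rad, forces in N, time in s.
With the tool pointing down it reaches from about 350 to 875 mm from the base axis. Payload 4.2 kg.
Tool frame: the origin (TCP) lies midway between the tips of the shut fingers; the grasp point (between the pads) lies 19 mm behind it (arm.pinch_z is the distance from the TCP to the grasp point, in mm); z points along the fingers, y is the line along which they close (so a half turn about z gives the same grasp; the last joint's range is limited). The gripper opens to 87 mm and grips with 3 to 60 N. Pads are 19 mm wide; open, the fingers measure 117 mm over their backs; the gripper's body (75 mm by 190 mm) begins 51 mm behind the grasp point.
Start: joints at [1.504, 0.385, 0.008, 0, -1.194, -0.259], TCP at [200.009, 592.111, 222.55] pointing down, gripper open.
Joint ranges: [-3.14, 3.14], [-1.21, 2.06], [-1.07, 1.41], [-3.16, 2.05], [-2.99, -0.16], [-3.1, 3.1]. Speed limits (rad/s): [2.79, 2.79, 3.14, 3.14, 3.14, 3.14].

INTERFACE

Orientations are given as [roll, pitch, yaw] about the fixed x, y, z axes, in that order (R = Rz(yaw) Ry(pitch) Rx(roll)).
In Python, from station import state, optics, arm, nets gives the robot as it stands. The module is installed in compiled form; this text tells all that it offers.
- The arm moves only by the tool play_rows, never from a script. Its argument "plan" is a list that holds one entry, the list of rows, each a list of 7 numbers: the shift along the tool's x, y, z as a fraction of full scale, then the turn, a rotation vector about the tool's x, y, z as a fraction of full scale, then the closure, from 0 (fully open) to 1 (shut). A call has exactly 10 rows; each row is the pose to reach, as a shift and turn from the pose commanded when the call began, along the tool's axes at that moment, turning the shorter way round; what a row does not reach only later rows make up. Full scale, the value 1, is 0.3 m for a shift and 2 pi rad for a turn. A row lasts 1/12 s, in which the tool goes at most 41.7 mm and 7.16 degrees, less where a joint would pass 70% of its speed; a pose out of reach is approached as far as the arm can. A call with a number of a shift or a turn outside -1 to 1 is refused whole. A call with a gripper value outside its range is refused whole. The fingers move at their own pace and stop on an object; "force" is the grip in N (left out, the last holds). Time passes only in rows, so rows that repeat a pose let the fingers close, or fill a call up. It gives the time, the measured TCP pose, the force, the opening and the grip force at its end, in the units of the state.
- state(): the state, without advancing time (a new reading comes with each control period).
- optics.get_image(name): name is "side" or "top"; returns the picture (384x512x3 uint8, blue, green, red); there is no depth.
- optics.camera_model(name): a dict with "camera_matrix" (3x3 intrinsics, pixels), "rvec" (rotation vector, rad) and "tvec" (3), from world to camera coordinates, as OpenCV has them. Camera axes: x right, y down, z forward; pixel columns grow to the right and rows downward; lengths in mm; the calibration is good to about 2 mm. A picture is of the moment at which its call begins. camera_model takes no time and is no camera call.
- arm.job_done(): hands the job in; it is judged then, once.
Trained networks look in the newest picture that a camera, given by its name, has taken for a name from the list of things; names that differ only in an ending like _2 or _b are one class to them, and where a whole thing is asked for, a point or a joint stands for the part that bears it (a point fixed in the world has none). Each returns a list of dicts, best first, with "score" (0 to 1); they miss things now and then, are a little off and sometimes report something else, mostly with a low value. They report only what shows in the picture. A call takes as long as a camera call.
- nets.masks_of(target, camera): "region" (384x512 bool, what is visible of it) and "bbox" ([left, top, right, bottom] in pixels, round what is visible of it).
The state is a dict: "t": time; "joints": joint angles; "qvel": joint speeds; "effort": joint torques, N m; "tcp_pos": TCP position; "eef_rot": TCP orientation; "ft_force": force on the tool from outside, world axes, zero at the start; "ft_torque": the same for the moment, N m; "width": finger opening in mm; "finger_force": force on a finger pad.
Only numpy, scipy, OpenCV 4.12 (cv2) and the standard library are available. Lean on these libraries where they do the work, as an engineer would, in place of code of your own. Each camera call takes 0.05 s, during which the arm holds its last target. There are 200 camera calls.

TASK

Lift the clear cover of the blue test fixture open until it rests back on its stop, without letting it fall. Then, without picking it up, slide the fragile board inside along the fixture floor squarely against the orange sprung contact bar, press it there gently with about 7 N (never more than 12 N) for a second, and ease off slowly so that it stays resting against the bar. Leave the cover open and leave the steel spare module, the bottle and the solder spool where they are.

Things in the scene. Friction and masses are not known exactly. Their poses are not given: they have to be found in the camera images.
- fixture: blue open-topped test fixture box fixed to the bench, 190 (its x) x 280 (its y) x 45 mm high, walls and floor 5 mm thick. Origin at the centre of its underside, on the bench; z up. The clear cover is hinged along its +x top edge (far from the robot); the contact bar stands inside near its +y end; the board is slid along its +y.
- cover (a joint): angle of the clear cover (aluminium frame, 190 x 280 x 6 mm, 0.25 kg), rad: 0 = shut, 1.9 = leaning back on its stop. It turns about the fixture's y axis, so its front edge rises and goes over to the +x side. Below about 1.5 it falls shut if let go.
- cover_handle (a point): middle of the black round bar handle on the cover: bar 11 mm thick, 120 mm long along the fixture's y, its axis 35 mm off the cover's upper face and 12 mm behind the front edge, held by two 8 mm posts at 51 mm either side of the middle. The point moves with the cover.
- cover_hinge (a point): a point on the cover's hinge axis, at its middle: 95 mm along the fixture's +x, 45.5 mm above the bench. Shut, the handle point lies 178 mm to -x and 41 mm above it.
- board: fragile board: green circuit board on a white carrier, 56 (its x) x 80 (its y) x 10 mm high (parts on top reach 16 mm), 0.12 kg give or take, lying loose on the fixture's floor, turned up to 0.3 rad. Origin at the centre of its underside, z up. Its +y end (gold fingers) is to go against the contact bar; it is pushed on its -y end.
- board_front (a point): middle of the board's +y end face, 40 mm along its y from its origin, 5 mm above its underside.
- contacts: orange contact bar with gold contacts on top, 60 mm wide along the fixture's x, 18 mm high. Origin: middle of its flat front face, at floor height; axes as the fixture's, the face looks to -y. Stiff spring: gives 0.25 mm per newton along +y after a 2 N preload, 5 mm at most. Its black slideway is set at a different place each time.
- spare: steel spare module, 34 x 50 x 18 mm high, loose on the fixture's floor on the +x side of the board; origin at the centre of its underside. To be left alone (not shifted by more than 10 mm).
- bottle: white flux bottle with black nozzle, 40 mm wide, 125 mm high, standing on the bench beside the fixture's +y end; origin at the centre of its underside. To be left standing where it is.
- spool: green solder spool standing on its flange, 58 mm wide, 50 mm high, on the bench beside the fixture's -y end; origin at the centre of its underside. To be left where it is.

How it is judged (in metres and radians):
On the way, in this order (a step that is already met when the one before it is completed fails the run):
1. the cover is open on its stop (at least 1.8 rad) (value of joint cover above 1.8 rad), for 0.2 s.
2. the board, pushed by the fingers, presses on the contact bar with more than 4 N for 0.4 s, squarely (within 0.1 rad) (contact force between board and contacts above 4 N and contact force between the fingers and board above 2 N and angle between the y axis of board and the y axis of contacts, either way round below 0.1 rad), for 0.4 s.
At the end, for the whole second after the job is handed in: cover open (over 1.75 rad); board flat and still on the fixture floor, its front within 4 mm of the bar's face, within 18 mm of its middle sideways, square within 0.1 rad; spare module within 10 mm, bottle and spool within 20 mm of their starts (value of joint cover above 1.75 rad and y of board_front in the frame of contacts between -0.004 and 0.003 m and x of board_front in the frame of contacts between -0.018 and 0.018 m and angle between the y axis of board and the y axis of contacts, either way round below 0.1 rad and z of board in the frame of fixture below 0.008 m and angle between board's own z axis and vertical below 0.05 rad and linear speed of each of board, spare below 0.01 m/s and distance of spare from where it was at the start of the episode below 0.01 m and distance of each of bottle, spool from where it was at the start of the episode below 0.02 m); the robot touches nothing.
It fails at once if more than 12 N between the board and the contact bar, or between the fingers and the board (contact force between board and contacts above 12 N or contact force between the fingers and board above 12 N).
It fails at once if the board lifted more than 8 mm or tipped by more than 0.2 rad (z of board in the frame of fixture above 0.013 m or angle between board's own z axis and vertical above 0.2 rad).
It fails at once if the cover falls or slams (faster than 3 rad/s) (velocity of joint cover above 3 rad/s or velocity of joint cover below -3 rad/s).
It fails at once if the spare module shifted by more than 10 mm (distance of spare from where it was at the start of the episode above 0.01 m).
It fails at once if the bottle or the spool shifted by more than 20 mm or tipped (distance of any of bottle, spool from where it was at the start of the episode above 0.02 m or angle between any of bottle, spool's own z axis and vertical above 0.3 rad).
It also fails if it takes over 69 s, if anything falls off the work surface, if the arm or the gripper's body presses on something with over 40 N, if the wrist force passes 120 N, or if a joint passes its speed limit or range.

## Working session

There is one attempt and no reset: what is moved stays moved. The work goes in short steps, Python scripts to look and compute and a tool call to move; the robot and the scene stay as the last step left them, time stands still between calls to the robot, and variables do not carry over. Pictures are saved under pics/ and viewed, at most 13 in all, crops included, and the job is handed in when it is done.

Besides the shell and the picture viewer there is one more tool, called as name(argument=value, ...) on one line, values as JSON. play_rows: Moves the arm, as the interface text tells. Its arguments: {"type":"object","properties":{"plan":{"type":"array","items":{"type":"array","items":{"type":"array","items":{"type":"number"}}}},"force":{"type":"number"}},"required":["plan"]}

```bash
mkdir -p pics; ls
python3 - <<'E'
from station import state, optics, arm, nets
import cv2
a=optics.get_image("side"); b=optics.get_image("top")
cv2.imwrite("pics/s0.png",a); cv2.imwrite("pics/t0.png",b)
for c in("side","top"):
    m=optics.camera_model(c); print(c,m)
print(state(),arm.pinch_z)
for c in ("top","side"):
  for n in ["fixture","cover","cover_handle","board","contacts","spare","bottle","spool"]:
    r=nets.masks_of(n,c)
    print(c,n,[(round(float(x["score"]),2),[int(v) for v in x["bbox"]],int(x["region"].sum())) for x in r[:2]])
E
```

```text
pics
side {'camera_matrix': array([[371.82154152,   0.        , 249.13436636],
       [  0.        , 371.82154152, 191.6524655 ],
       [  0.        ,   0.        ,   1.        ]]), 'rvec': array([ 0.93207457, -2.49519105,  1.03491922]), 'tvec': array([482.16877177, 288.95796368, 691.92549096])}
top {'camera_matrix': array([[414.49960199,   0.        , 251.14640736],
       [  0.        , 414.49960199, 184.99545273],
       [  0.        ,   0.        ,   1.        ]]), 'rvec': array([ 2.1837166 , -2.13021684,  0.2063119 ]), 'tvec': array([  7.83742835, 601.76997384, 823.54592796])}
{'t': 0.1, 'joints': array([ 1.50361964e+00,  3.85480102e-01,  6.81156975e-03, -3.96259937e-04,
       -1.19396229e+00, -2.58612365e-01]), 'qvel': array([-3.03571703e-03, -2.57024218e-03,  4.12748387e-03,  9.31234531e-04,
       -5.54527267e-05,  1.87895470e-04]), 'effort': array([-5.80542946e-04, -3.91692317e+01,  1.87934589e+01,  4.23182845e+00,
        1.34560035e-02, -7.38098947e-05]), 'tcp_pos': array([199.85350007, 591.65687854, 221.59365371]), 'eef_rot': array([ 3.13972497e+00, -1.13216055e-04, -3.25935095e-01]), 'ft_force': array([-0.12351987, -0.51193683,  1.09049501]), 'ft_torque': array([-0.02951677,  0.00765324,  0.03323423]), 'finger_force': 0.0, 'width': 87.11471215035665} 18.700000000000003
top fixture [(0.82, [240, 148, 376, 248], 12182)]
top cover [(0.71, [239, 148, 375, 246], 11942)]
top cover_handle [(0.91, [241, 148, 376, 249], 12046)]
top board []
top contacts []
top spare [(0.58, [242, 145, 376, 246], 11989)]
top bottle [(0.73, [190, 194, 212, 215], 346)]
top spool [(0.86, [391, 202, 423, 231], 800)]
side fixture [(0.66, [229, 131, 349, 228], 6640)]
side cover [(0.78, [229, 132, 349, 215], 5225)]
side cover_handle [(0.87, [231, 132, 349, 215], 5356)]
side board []
side contacts []
side spare []
side bottle [(0.61, [232, 198, 248, 244], 609)]
side spool [(0.89, [335, 133, 357, 156], 388)]
```

Run:
```python
import cv2
a=cv2.imread("pics/s0.png");b=cv2.imread("pics/t0.png")
cv2.imwrite("pics/t0c.png",cv2.resize(b[125:275,170:440],None,fx=2.9,fy=2.9,interpolation=cv2.INTER_CUBIC))
cv2.imwrite("pics/s0c.png",cv2.resize(a[110:260,200:400],None,fx=4,fy=4,interpolation=cv2.INTER_CUBIC))
```

```text
(no output)
```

View pics/t0c.png

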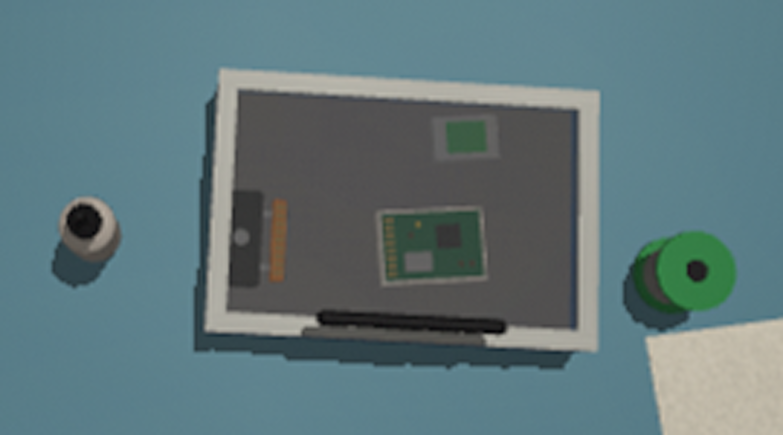

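View pics/s0c.png

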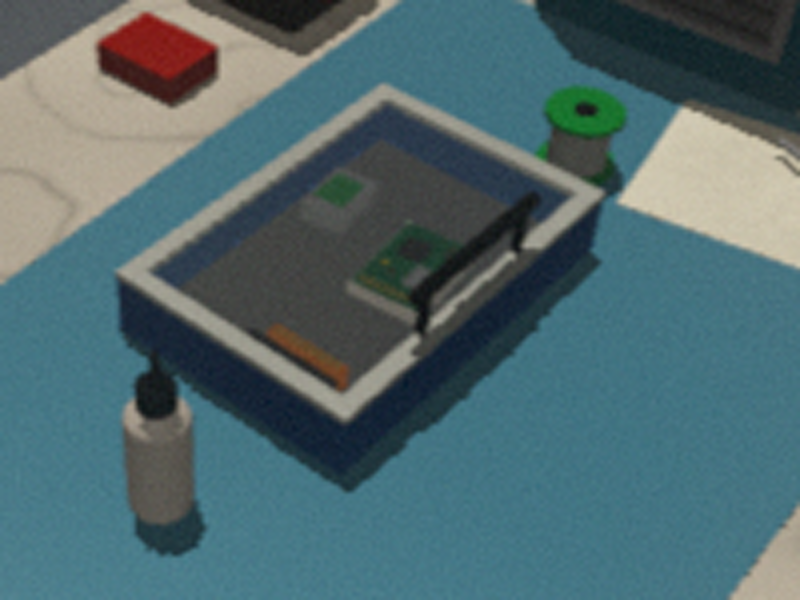

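The top crop shows the shut cover with corners at (222,69), (600,91), (597,350) and (206,331), and the handle running from (318,318) to (505,327). The board is at about (433,247), the bar face at (285,240) and the spare at (465,138). The side crop agrees: cover corners at (345,420), (118,273), (385,85) and (605,195). Next I fit the poses.

```bash
cat > h.py <<'E'
import numpy as np, cv2
from scipy.optimize import least_squares
from scipy.spatial.transform import Rotation as Ro
from station import state, optics, arm, nets
def proj(c,P):
    m=optics.camera_model(c); return cv2.projectPoints(np.asarray(P,float).reshape(-1,3),m["rvec"],m["tvec"],m["camera_matrix"],None)[0][:,0]
def ray(c,uv,z):
    m=optics.camera_model(c);R=cv2.Rodrigues(m["rvec"])[0];o=-R.T@m["tvec"].ravel()
    d=R.T@np.linalg.inv(m["camera_matrix"])@np.array([*uv,1.]); return o+d*(z-o[2])/d[2]
def unc(p,s,off): return (np.asarray(p,float)+.5)/s-.5+np.array(off)
def T(p,P): # fixture->world
    c,s=np.cos(p[2]),np.sin(p[2]);P=np.asarray(P,float).reshape(-1,3)
    return np.c_[p[0]+c*P[:,0]-s*P[:,1],p[1]+s*P[:,0]+c*P[:,1],P[:,2]]
def inv(p,w):
    c,s=np.cos(p[2]),np.sin(p[2]);d=np.asarray(w)[:2]-np.array(p[:2]);return np.array([c*d[0]+s*d[1],-s*d[0]+c*d[1]])
E
python3 - <<'E'
from h import *
C=[(95,140,51.5),(95,-140,51.5),(-95,-140,51.5),(-95,140,51.5),(-83,60,86.5),(-83,-60,86.5)]
t=unc([(222,69),(600,91),(597,350),(206,331),(318,318),(505,327)],2.9,(170,125))
s=unc([(118,273),(385,85),(605,195),(345,420),(418,298),(533,202)],4,(200,110))
x0=[*np.mean([ray("top",t[i],51.5) for i in range(4)],0)[:2],0]
for w in((1,1),(1,0),(0,1)):
    f=lambda p:np.r_[w[0]*(proj("top",T(p,C))-t).ravel(),w[1]*(proj("side",T(p,C))-s).ravel()]
    r=least_squares(f,x0); print(w,r.x.round(3),np.abs(r.fun).max().round(2))
    if w==(1,1):p=r.x; print(r.fun.reshape(-1,2).round(1).tolist())
tt=lambda q,z:[inv(p,ray("top",unc(c,2.9,(170,125)),z)).round(1).tolist() for c in q]
print("board fix",tt([(377,211),(485,206),(487,279),(383,286)],15))
print("bar face fix",tt([(287,199),(283,281)],23))
print("spare",tt([(432,116),(498,116),(498,158),(432,158)],23))
print("handle w",T(p,[(-83,0,86.5),(95,0,45.5)]))
for n,u in(("bottle",(85,220)),("spool",(697,270))):
    print(n,ray("top",unc(u,2.9,(170,125)),125 if n=="bottle" else 50))
E
```

```text
(1, 1) [ 5.79184e+02 -9.98570e+01 -3.10000e-02] 2.15
[[-1.0, -0.0], [-0.3, 0.3], [0.2, 0.9], [-0.6, 0.1], [1.9, 0.2], [-2.2, 0.4], [-0.5, -0.8], [-0.1, -1.0], [0.3, -1.1], [0.2, -0.6], [0.0, -0.8], [-0.2, -0.7]]
(1, 0) [ 5.79823e+02 -1.00502e+02 -3.00000e-02] 2.27
(0, 1) [ 5.77314e+02 -9.74970e+01 -3.20000e-02] 0.59
board fix [[2.2, 15.4], [10.7, -66.1], [-44.1, -68.7], [-53.6, 9.0]]
bar face fix [[6.3, 84.0], [-54.6, 84.1]]
spare [[75.7, -22.5], [78.7, -72.6], [46.5, -73.2], [43.5, -23.4]]
handle w [[ 496.22281921  -97.30621275   86.5       ]
 [ 674.13874473 -102.77644568   45.5       ]]
bottle [556.68417869 123.26170748 125.        ]
spool [ 540.58837308 -311.57940627   50.        ]
```

```bash
cat >> h.py <<'E'
import json,os
FX=(579.2,-99.9,-0.031)
def load(): 
    return json.load(open("cmd.json")) if os.path.exists("cmd.json") else dict(p=[200.009,592.111,222.55],r=Ro.from_euler("xyz",[np.pi,0,-0.326]).as_rotvec().tolist())
def plan(ws):
    """ws: list of (pos, rpy); prints rounded fractions from the commanded pose, stores last as the commanded one"""
    c=load();R=Ro.from_rotvec(c["r"]);p=np.array(c["p"])
    for pos,rpy in ws:
        f=(R.inv().apply(np.array(pos)-p)/300).round(4); w=((R.inv()*Ro.from_euler("xyz",rpy)).as_rotvec()/2/np.pi).round(4)
        print([*map(float,f),*map(float,w)])
    json.dump(dict(p=(p+R.apply(f*300)).tolist(),r=(R*Ro.from_rotvec(w*2*np.pi)).as_rotvec().tolist()),open("cmd.json","w"))
def fix(x,y,z): return T(FX,[(x,y,z)])[0]
DOWN=[np.pi,0,-1.602]
E
python3 - <<'E'
from h import *
print(fix(-83,0,0))
plan([([350,320,220],[np.pi,0,-0.96])])
plan([([450,80,220],DOWN)])
plan([(fix(-83,0,160),DOWN)])
E
```

```text
[496.23987831 -97.32741209   0.        ]
[0.7641, 0.6991, 0.0085, -0.0, 0.0, 0.1009]
[0.8466, 0.1858, -0.0, -0.0, 0.0, 0.1022]
[0.5859, -0.1725, 0.2, -0.0, 0.0, -0.0]
```

play_rows(plan=[[[0.7641, 0.6991, 0.0085, 0, 0, 0.1009, 0], [0.7641, 0.6991, 0.0085, 0, 0, 0.1009, 0], [0.7641, 0.6991, 0.0085, 0, 0, 0.1009, 0], [0.7641, 0.6991, 0.0085, 0, 0, 0.1009, 0], [0.7641, 0.6991, 0.0085, 0, 0, 0.1009, 0], [0.7641, 0.6991, 0.0085, 0, 0, 0.1009, 0], [0.7641, 0.6991, 0.0085, 0, 0, 0.1009, 0], [0.7641, 0.6991, 0.0085, 0, 0, 0.1009, 0], [0.7641, 0.6991, 0.0085, 0, 0, 0.1009, 0], [0.7641, 0.6991, 0.0085, 0, 0, 0.1009, 0]]])

```text
t: 1.73
tcp_pos: [350.6, 319.3, 220.5]
eef_rot: [-3.14, 0.001, -0.962]
ft_force: [0.0, 0.5, 0.4]
width: 87.4
finger_force: 0.0
```

play_rows(plan=[[[0.8466, 0.1858, 0, 0, 0, 0.1022, 0], [0.8466, 0.1858, 0, 0, 0, 0.1022, 0], [0.8466, 0.1858, 0, 0, 0, 0.1022, 0], [0.8466, 0.1858, 0, 0, 0, 0.1022, 0], [0.8466, 0.1858, 0, 0, 0, 0.1022, 0], [0.8466, 0.1858, 0, 0, 0, 0.1022, 0], [0.8466, 0.1858, 0, 0, 0, 0.1022, 0], [0.8466, 0.1858, 0, 0, 0, 0.1022, 0], [0.8466, 0.1858, 0, 0, 0, 0.1022, 0], [0.8466, 0.1858, 0, 0, 0, 0.1022, 0]]])

```text
t: 2.57
tcp_pos: [450.1, 81.4, 220.0]
eef_rot: [-3.142, 0.0, -1.6]
ft_force: [0.1, -0.5, 0.5]
width: 86.9
finger_force: 0.0
```

play_rows(plan=[[[0.5859, -0.1725, 0.2, 0, 0, 0, 0.4], [0.5859, -0.1725, 0.2, 0, 0, 0, 0.4], [0.5859, -0.1725, 0.2, 0, 0, 0, 0.4], [0.5859, -0.1725, 0.2, 0, 0, 0, 0.4], [0.5859, -0.1725, 0.2, 0, 0, 0, 0.4], [0.5859, -0.1725, 0.2, 0, 0, 0, 0.4], [0.5859, -0.1725, 0.2, 0, 0, 0, 0.4], [0.5859, -0.1725, 0.2, 0, 0, 0, 0.4], [0.5859, -0.1725, 0.2, 0, 0, 0, 0.4], [0.5859, -0.1725, 0.2, 0, 0, 0, 0.4]]], force=8)

```text
t: 3.4
tcp_pos: [496.7, -95.7, 160.7]
eef_rot: [-3.14, 0.0, -1.599]
ft_force: [-0.3, -0.4, 0.1]
width: 52.6
finger_force: 0.0
```

play_rows(plan=[[[0, 0, 0.1, 0, 0, 0, 0.4], [0, 0, 0.2, 0, 0, 0, 0.4], [0, 0, 0.298, 0, 0, 0, 0.4], [0, 0, 0.298, 0, 0, 0, 0.4], [0, 0, 0.298, 0, 0, 0, 1], [0, 0, 0.298, 0, 0, 0, 1], [0, 0, 0.298, 0, 0, 0, 1], [0, 0, 0.298, 0, 0, 0, 1], [0, 0, 0.298, 0, 0, 0, 1], [0, 0, 0.298, 0, 0, 0, 1]]], force=8)

```text
t: 4.23
tcp_pos: [496.9, -97.2, 71.6]
eef_rot: [-3.14, 0.0, -1.602]
ft_force: [0.1, -0.4, 0.3]
width: 20.3
finger_force: 0.0
```

play_rows(plan=[[[0, 0, 0, 0, 0, 0, 1], [0, 0, 0, 0, 0, 0, 1], [0, 0, 0, 0, 0, 0, 1], [0, 0, 0, 0, 0, 0, 1], [0, 0, 0, 0, 0, 0, 1], [0, 0, 0, 0, 0, 0, 1], [0, 0, 0, 0, 0, 0, 1], [0, 0, 0, 0, 0, 0, 1], [0, 0, 0, 0, 0, 0, 1], [0, 0, 0, 0, 0, 0, 1]]])

```text
t: 5.07
tcp_pos: [496.4, -97.3, 70.9]
eef_rot: [-3.142, -0.0, -1.602]
ft_force: [-1.5, 0.3, 5.6]
width: 10.4
finger_force: 8.0
```

```bash
cat >> h.py <<'E'
def arc(t,dx=0,dz=-15.9):
    c,s=np.cos(t),np.sin(t); return fix(95-178*c+41*s+dx,0,45.5+178*s+41*c+dz)
E
python3 - <<'E'
from h import *
c=load(); c["p"][2]-=89.4; json.dump(c,open("cmd.json","w"))
plan([(arc(t),DOWN) for t in np.linspace(.04,.4,10)])
E
```

```text
[0.0, -0.006, -0.0236, -0.0, 0.0, -0.0]
[0.0, -0.0129, -0.047, -0.0, 0.0, -0.0]
[0.0, -0.0207, -0.07, -0.0, 0.0, -0.0]
[0.0, -0.0294, -0.0928, -0.0, 0.0, -0.0]
[0.0, -0.039, -0.1152, -0.0, 0.0, -0.0]
[0.0, -0.0495, -0.1371, -0.0, 0.0, -0.0]
[0.0, -0.0609, -0.1586, -0.0, 0.0, -0.0]
[0.0, -0.0732, -0.1797, -0.0, 0.0, -0.0]
[0.0, -0.0862, -0.2003, -0.0, 0.0, -0.0]
[0.0, -0.1001, -0.2203, -0.0, 0.0, -0.0]
```

play_rows(plan=[[[0, -0.006, -0.0236, 0, 0, 0, 1], [0, -0.0129, -0.047, 0, 0, 0, 1], [0, -0.0207, -0.07, 0, 0, 0, 1], [0, -0.0294, -0.0928, 0, 0, 0, 1], [0, -0.039, -0.1152, 0, 0, 0, 1], [0, -0.0495, -0.1371, 0, 0, 0, 1], [0, -0.0609, -0.1586, 0, 0, 0, 1], [0, -0.0732, -0.1797, 0, 0, 0, 1], [0, -0.0862, -0.2003, 0, 0, 0, 1], [0, -0.1001, -0.2203, 0, 0, 0, 1]]])

```text
t: 5.9
tcp_pos: [525.0, -98.2, 137.1]
eef_rot: [3.138, 0.0, -1.602]
ft_force: [-5.7, 1.1, 2.5]
width: 10.9
finger_force: 8.0
```

Run:
```python
from h import *
plan([(arc(t),DOWN) for t in np.linspace(.45,.9,10)])
plan([(arc(t),DOWN) for t in np.linspace(.95,1.4,10)])
cv2.imwrite("pics/s1.png",optics.get_image("side"))
print(state()["ft_force"],state()["tcp_pos"])
```

```text
[0.0, -0.0185, -0.0242, -0.0, 0.0, -0.0]
[0.0, -0.0381, -0.0474, -0.0, 0.0, -0.0]
[-0.0, -0.0589, -0.0697, -0.0, 0.0, -0.0]
[-0.0, -0.0807, -0.0909, -0.0, 0.0, -0.0]
[-0.0, -0.1036, -0.1109, -0.0, 0.0, -0.0]
[-0.0, -0.1275, -0.1298, -0.0, 0.0, -0.0]
[-0.0, -0.1523, -0.1475, -0.0, 0.0, -0.0]
[-0.0, -0.1779, -0.1639, -0.0, 0.0, -0.0]
[-0.0001, -0.2044, -0.179, -0.0, 0.0, -0.0]
[-0.0001, -0.2315, -0.1928, -0.0, 0.0, -0.0]
[0.0, -0.0278, -0.0124, -0.0, 0.0, -0.0]
[0.0, -0.0562, -0.0233, -0.0, 0.0, -0.0]
[0.0, -0.0851, -0.0329, -0.0, 0.0, -0.0]
[0.0, -0.1144, -0.041, -0.0, 0.0, -0.0]
[-0.0, -0.1442, -0.0476, -0.0, 0.0, -0.0]
[-0.0, -0.1742, -0.0528, -0.0, 0.0, -0.0]
[-0.0, -0.2044, -0.0564, -0.0, 0.0, -0.0]
[-0.0, -0.2348, -0.0585, -0.0, 0.0, -0.0]
[-0.0, -0.2652, -0.0591, -0.0, 0.0, -0.0]
[-0.0001, -0.2956, -0.0582, -0.0, 0.0, -0.0]
[-7.06658565  2.49433731  5.39456486] [525.96117996 -98.24673976 138.41386928]
```

View pics/s1.png

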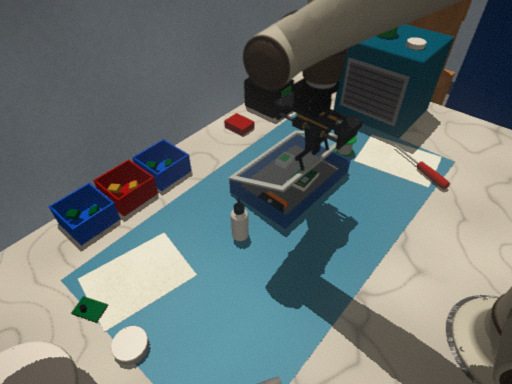

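The side picture shows the cover rising with the gripper on its handle at about (305,160). Forces are small, so I carry on along the arc.

play_rows(plan=[[[0, -0.0185, -0.0242, 0, 0, 0, 1], [0, -0.0381, -0.0474, 0, 0, 0, 1], [0, -0.0589, -0.0697, 0, 0, 0, 1], [0, -0.0807, -0.0909, 0, 0, 0, 1], [0, -0.1036, -0.1109, 0, 0, 0, 1], [0, -0.1275, -0.1298, 0, 0, 0, 1], [0, -0.1523, -0.1475, 0, 0, 0, 1], [0, -0.1779, -0.1639, 0, 0, 0, 1], [0, -0.2044, -0.179, 0, 0, 0, 1], [-0.0001, -0.2315, -0.1928, 0, 0, 0, 1]]])

```text
t: 6.78
tcp_pos: [596.8, -100.5, 197.2]
eef_rot: [-3.139, -0.001, -1.601]
ft_force: [-3.9, 1.5, 2.5]
width: 10.6
finger_force: 8.0
```

play_rows(plan=[[[0, -0.0278, -0.0124, 0, 0, 0, 1], [0, -0.0562, -0.0233, 0, 0, 0, 1], [0, -0.0851, -0.0329, 0, 0, 0, 1], [0, -0.1144, -0.041, 0, 0, 0, 1], [0, -0.1442, -0.0476, 0, 0, 0, 1], [0, -0.1742, -0.0528, 0, 0, 0, 1], [0, -0.2044, -0.0564, 0, 0, 0, 1], [0, -0.2348, -0.0585, 0, 0, 0, 1], [0, -0.2652, -0.0591, 0, 0, 0, 1], [-0.0001, -0.2956, -0.0582, 0, 0, 0, 1]]])

```text
t: 7.62
tcp_pos: [686.3, -103.4, 213.5]
eef_rot: [-3.138, -0.001, -1.602]
ft_force: [-0.8, 0.5, 1.0]
width: 10.6
finger_force: 8.0
```

Run:
```python
from h import *
plan([(arc(t),DOWN) for t in np.linspace(1.45,1.9,10)])
```

```text
[0.0, -0.0304, 0.0025, -0.0, 0.0, -0.0]
[0.0, -0.0605, 0.0065, -0.0, 0.0, -0.0]
[0.0, -0.0905, 0.0119, -0.0, 0.0, -0.0]
[0.0, -0.1201, 0.0189, -0.0, 0.0, -0.0]
[-0.0, -0.1494, 0.0273, -0.0, 0.0, -0.0]
[-0.0, -0.1782, 0.0372, -0.0, 0.0, -0.0]
[-0.0, -0.2064, 0.0485, -0.0, 0.0, -0.0]
[-0.0, -0.2341, 0.0612, -0.0, 0.0, -0.0]
[-0.0, -0.2611, 0.0753, -0.0, 0.0, -0.0]
[-0.0, -0.2873, 0.0907, -0.0, 0.0, -0.0]
```

play_rows(plan=[[[0, -0.0304, 0.0025, 0, 0, 0, 1], [0, -0.0605, 0.0065, 0, 0, 0, 1], [0, -0.0905, 0.0119, 0, 0, 0, 1], [0, -0.1201, 0.0189, 0, 0, 0, 1], [0, -0.1494, 0.0273, 0, 0, 0, 1], [0, -0.1782, 0.0372, 0, 0, 0, 1], [0, -0.2064, 0.0485, 0, 0, 0, 1], [0, -0.2341, 0.0612, 0, 0, 0, 1], [0, -0.2611, 0.0753, 0, 0, 0, 1], [0, -0.2873, 0.0907, 0, 0, 0, 1]]])

```text
t: 8.45
tcp_pos: [771.0, -106.0, 184.3]
eef_rot: [3.14, -0.001, -1.602]
ft_force: [-18.1, 0.3, 14.2]
width: 10.7
finger_force: 8.6
```

play_rows(plan=[[[0, 0, 0, 0, 0, 0, 1], [0, 0, 0, 0, 0, 0, 1], [0, 0, 0, 0, 0, 0, 1], [0, 0, 0, 0, 0, 0, 1], [0, 0, 0, 0, 0, 0, 0.88], [0, 0, 0, 0, 0, 0, 0.8], [0, 0, 0, 0, 0, 0, 0.72], [0, 0, 0, 0, 0, 0, 0.72], [0, 0, 0, 0, 0, 0, 0.72], [0, 0, 0, 0, 0, 0, 0.72]]])

```text
t: 9.28
tcp_pos: [771.0, -105.3, 185.5]
eef_rot: [-3.14, 0.0, -1.601]
ft_force: [0.7, -0.8, 0.1]
width: 23.8
finger_force: 0.0
```

Run:
```python
from h import *
cv2.imwrite("pics/s2.png",cv2.resize(optics.get_image("side")[50:250,150:400],None,fx=3,fy=3,interpolation=cv2.INTER_CUBIC))
print(state()["ft_force"],state()["tcp_pos"])
```

```text
[-0.75389347  0.18325303  0.57145441] [ 770.85051144 -105.35470971  185.31139714]
```

View pics/s2.png

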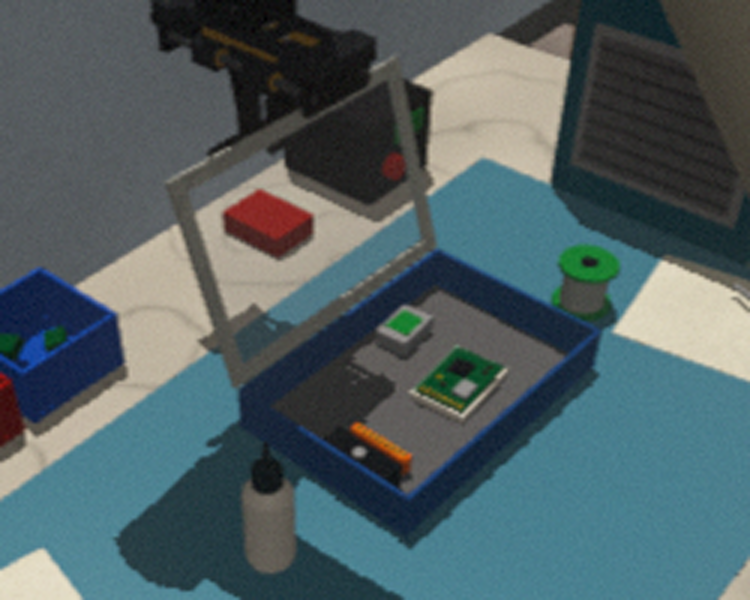

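The cover leans back on its stop (its top edge runs from crop (170,185) to (395,60)), and the gripper is released. The board, at (458,380), and the orange bar, at (380,447), are now in plain view. I rise, move back clear and measure again.

Run:
```python
from h import *
p=np.array(load()["p"])
plan([(p+[0,0,80],DOWN),(fix(-30,-60,p[2]+80),DOWN)])
plan([(fix(-190,-110,p[2]+80),DOWN)])
```

```text
[-0.0, 0.0, -0.2667, -0.0, 0.0, -0.0]
[0.2002, 0.7377, -0.2667, -0.0, 0.0, -0.0]
[0.1668, 0.5333, 0.0, -0.0, 0.0, -0.0]
```

play_rows(plan=[[[0, 0, -0.07, 0, 0, 0, 0.72], [0, 0, -0.16, 0, 0, 0, 0.72], [0, 0, -0.2667, 0, 0, 0, 0.72], [0, 0, -0.2667, 0, 0, 0, 0.72], [0.2002, 0.7377, -0.2667, 0, 0, 0, 0.72], [0.2002, 0.7377, -0.2667, 0, 0, 0, 0.72], [0.2002, 0.7377, -0.2667, 0, 0, 0, 0.72], [0.2002, 0.7377, -0.2667, 0, 0, 0, 0.72], [0.2002, 0.7377, -0.2667, 0, 0, 0, 0.72], [0.2002, 0.7377, -0.2667, 0, 0, 0, 0.72]]])

```text
t: 10.17
tcp_pos: [543.3, -159.5, 265.8]
eef_rot: [-3.141, 0.0, -1.603]
ft_force: [-0.2, 0.6, 0.4]
width: 24.7
finger_force: 0.0
```

play_rows(plan=[[[0.1668, 0.5333, 0, 0, 0, 0, 0.72], [0.1668, 0.5333, 0, 0, 0, 0, 0.72], [0.1668, 0.5333, 0, 0, 0, 0, 0.72], [0.1668, 0.5333, 0, 0, 0, 0, 0.72], [0.1668, 0.5333, 0, 0, 0, 0, 0.72], [0.1668, 0.5333, 0, 0, 0, 0, 0.72], [0.1668, 0.5333, 0, 0, 0, 0, 0.72], [0.1668, 0.5333, 0, 0, 0, 0, 0.72], [0.1668, 0.5333, 0, 0, 0, 0, 0.72], [0.1668, 0.5333, 0, 0, 0, 0, 0.72]]])

```text
t: 11.0
tcp_pos: [387.0, -203.7, 264.4]
eef_rot: [3.141, 0.0, -1.601]
ft_force: [0.3, 0.1, -0.1]
width: 24.7
finger_force: 0.0
```

Run:
```python
from h import *
b=optics.get_image("top");a=optics.get_image("side");print(state()["t"],state()["tcp_pos"])
cv2.imwrite("pics/t3.png",b);cv2.imwrite("pics/s3.png",a)
cv2.imwrite("pics/t3c.png",cv2.resize(b[135:255,235:385],None,fx=5,fy=5,interpolation=cv2.INTER_CUBIC))
cv2.imwrite("pics/s3c.png",cv2.resize(a[125:240,220:355],None,fx=5,fy=5,interpolation=cv2.INTER_CUBIC))
for c in ("top","side"):
  for n in ["board","contacts","spare"]:
    for x in nets.masks_of(n,c)[:1]:
      r=cv2.minAreaRect(np.argwhere(x["region"])[:,::-1].astype(np.float32)); print(c,n,round(float(x["score"]),2),cv2.boxPoints(r).round(1).tolist())
      if c=="top":
        z={"board":15,"contacts":23,"spare":23}[n]; print("  fix",[inv(FX,ray(c,q,z)).round(1).tolist() for q in cv2.boxPoints(r)])
```

```text
11.1 [ 386.66238639 -203.69645561  264.39433625]
top board 0.81 [[299.29998779296875, 197.3000030517578], [336.29998779296875, 195.10000610351562], [337.79998779296875, 220.10000610351562], [300.70001220703125, 222.3000030517578]]
  fix [[2.5, 16.4], [12.0, -64.6], [-42.5, -69.0], [-51.7, 11.3]]
top contacts 0.67 [[259.70001220703125, 220.8000030517578], [261.3999938964844, 192.6999969482422], [268.6000061035156, 193.10000610351562], [267.0, 221.1999969482422]]
  fix [[-53.9, 100.3], [6.7, 99.7], [6.7, 84.0], [-54.0, 84.8]]
top spare 0.62 [[319.0, 164.0], [340.0, 164.0], [340.0, 179.0], [319.0, 179.0]]
  fix [[77.2, -23.2], [80.0, -69.4], [46.6, -70.1], [43.9, -24.1]]
side board 0.78 [[286.0, 181.0], [307.0, 160.0], [320.5, 173.5], [299.5, 194.5]]
side contacts 0.59 [[266.8999938964844, 193.3000030517578], [270.70001220703125, 188.60000610351562], [288.5, 202.8000030517578], [284.70001220703125, 207.60000610351562]]
side spare 0.73 [[274.0, 161.0], [286.5, 148.5], [295.5, 157.5], [283.0, 170.0]]
```

View pics/t3c.png

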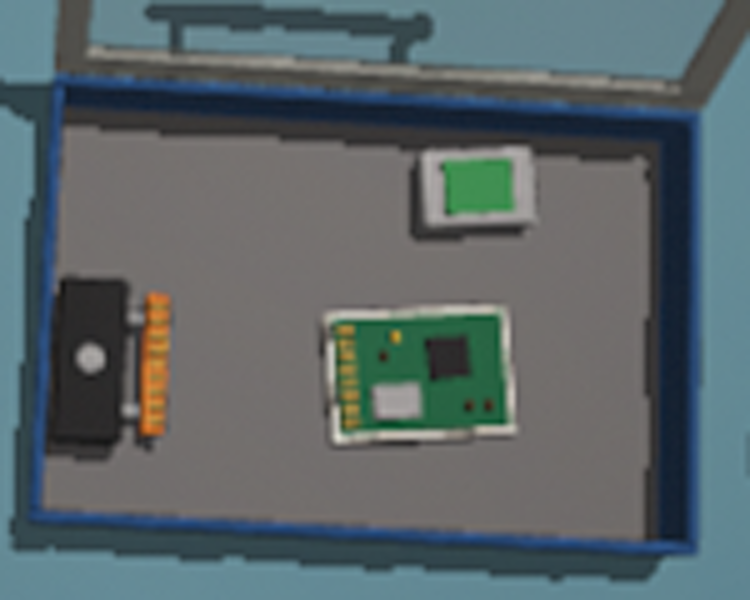

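View pics/s3c.png

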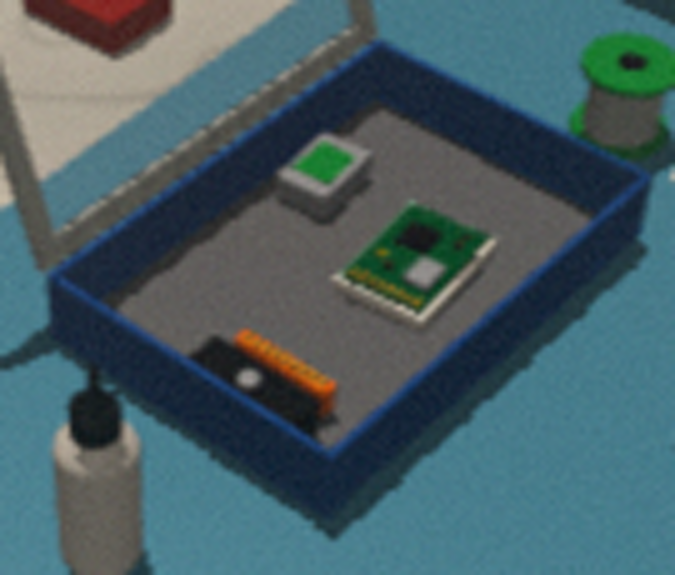

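Both crops agree. The board is at top crop (323,312)–(517,433) and the bar's front edge runs from (171,293) to (162,434). In the fixture frame the bar face is at y≈84 with its middle at x≈-24. The board's back middle is at about (-16,-67), turned 0.11 rad. The fingers go in behind the board, square to it.

Run:
```python
from h import *
Y=[np.pi,0,-1.489]
plan([(fix(-13.3,-90.4,180),Y)])
plan([(fix(-13.3,-90.4,60),Y),(fix(-13.3,-90.4,9.3),Y)])
```

```text
[-0.0655, -0.589, 0.2826, -0.0, 0.0, -0.018]
[0.0, 0.0, 0.4, -0.0, 0.0, -0.0]
[0.0, 0.0, 0.569, -0.0, 0.0, -0.0]
```

play_rows(plan=[[[-0.0655, -0.589, 0, 0, 0, -0.018, 0.8], [-0.0655, -0.589, 0, 0, 0, -0.018, 0.8], [-0.0655, -0.589, 0, 0, 0, -0.018, 0.8], [-0.0655, -0.589, 0, 0, 0, -0.018, 0.8], [-0.0655, -0.589, 0.2826, 0, 0, -0.018, 0.8], [-0.0655, -0.589, 0.2826, 0, 0, -0.018, 0.8], [-0.0655, -0.589, 0.2826, 0, 0, -0.018, 0.8], [-0.0655, -0.589, 0.2826, 0, 0, -0.018, 0.8], [-0.0655, -0.589, 0.2826, 0, 0, -0.018, 0.8], [-0.0655, -0.589, 0.2826, 0, 0, -0.018, 0.8]]])

```text
t: 12.23
tcp_pos: [564.6, -190.4, 183.4]
eef_rot: [-3.136, -0.002, -1.489]
ft_force: [0.1, -0.1, 0.1]
width: 17.4
finger_force: 0.0
```

play_rows(plan=[[[0, 0, 0.1, 0, 0, 0, 0.8], [0, 0, 0.2, 0, 0, 0, 0.8], [0, 0, 0.3, 0, 0, 0, 0.8], [0, 0, 0.4, 0, 0, 0, 0.8], [0, 0, 0.45, 0, 0, 0, 0.8], [0, 0, 0.5, 0, 0, 0, 0.8], [0, 0, 0.54, 0, 0, 0, 0.8], [0, 0, 0.56, 0, 0, 0, 0.8], [0, 0, 0.569, 0, 0, 0, 0.8], [0, 0, 0.569, 0, 0, 0, 0.8]]])

```text
t: 13.07
tcp_pos: [564.2, -190.0, 10.6]
eef_rot: [-3.139, -0.001, -1.489]
ft_force: [0.4, 0.6, -0.3]
width: 17.4
finger_force: 0.0
```

Run:
```python
from h import *
F=[];P=[]
for i in range(6):
    b=optics.get_image("top");s=state();F.append(s["ft_force"]);P.append(s["tcp_pos"])
a=optics.get_image("side")
print(s["t"],np.mean(P,0),inv(FX,np.mean(P,0)),np.mean(F,0),np.std(F,0),s["width"])
cv2.imwrite("pics/t4.png",b);cv2.imwrite("pics/s4.png",a)
A=cv2.resize(b[160:250,240:380],None,fx=4.3,fy=4.3,interpolation=cv2.INTER_CUBIC);B=cv2.resize(a[130:225,240:350],None,fx=2.3,fy=2.3,interpolation=cv2.INTER_CUBIC)
h=A.shape[0];v=np.zeros((600,max(A.shape[1],B.shape[1]),3),np.uint8);v[:h,:A.shape[1]]=A;v[h:h+B.shape[0],:B.shape[1]]=B[:600-h]
cv2.imwrite("pics/v4.png",v)
```

```text
13.3667 [ 564.14317305 -189.89379147   10.63062419] [-12.260232  -90.4172398] [0.20033535 0.32123218 0.32650932] [0.38552669 0.37465337 0.44268895] 16.991529469522643
```

View pics/v4.png

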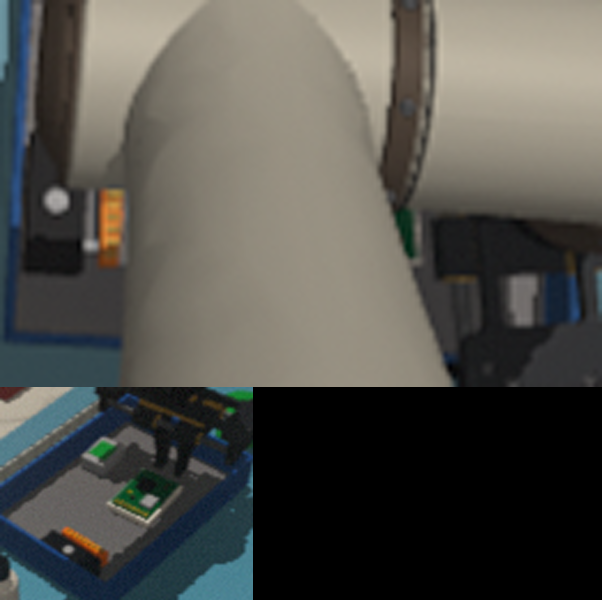

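The fingers stand behind the board, left and right of its middle (side inset at about (175,450)); the arm hides the board from the top camera. The push starts slowly along the board's axis and then turns square.

Run:
```python
from h import *
u=np.array([-.113,.994])
plan([(fix(*(np.array([-13.3,-90.4])+d*u),8.5),[np.pi,0,-1.489]) for d in np.linspace(2.2,22,10)])
a=np.array([-15.8,-68.5]);b=np.array([-21,-20])
for h in ((.1,.5),(.6,1)):
  plan([(fix(*(a+k*(b-a)),8.5),[np.pi,0,-1.489-.113*k]) for k in np.linspace(h[0]/2 if h[0]<.2 else .55,h[1],10)])
```

```text
[-0.0073, 0.0, 0.0027, -0.0, 0.0, -0.0]
[-0.0147, 0.0, 0.0027, -0.0, 0.0, -0.0]
[-0.022, 0.0, 0.0027, -0.0, 0.0, -0.0]
[-0.0293, 0.0, 0.0027, -0.0, 0.0, -0.0]
[-0.0367, 0.0, 0.0027, -0.0, 0.0, -0.0]
[-0.044, 0.0, 0.0027, -0.0, 0.0, -0.0]
[-0.0514, 0.0, 0.0027, -0.0, 0.0, -0.0]
[-0.0587, 0.0, 0.0027, -0.0, 0.0, -0.0]
[-0.066, 0.0001, 0.0027, -0.0, 0.0, -0.0]
[-0.0734, 0.0001, 0.0027, -0.0, 0.0, -0.0]
[-0.0082, -0.0001, -0.0, -0.0, 0.0, 0.0009]
[-0.0163, -0.0001, -0.0, -0.0, 0.0, 0.0018]
[-0.0245, -0.0002, -0.0, -0.0, 0.0, 0.0027]
[-0.0326, -0.0002, -0.0, -0.0, 0.0, 0.0036]
[-0.0407, -0.0003, -0.0, -0.0, 0.0, 0.0045]
[-0.0488, -0.0003, -0.0, -0.0, 0.0, 0.0054]
[-0.057, -0.0004, -0.0, -0.0, 0.0, 0.0063]
[-0.0651, -0.0004, -0.0, -0.0, 0.0, 0.0072]
[-0.0732, -0.0004, -0.0, -0.0, 0.0, 0.0081]
[-0.0814, -0.0005, -0.0, -0.0, 0.0, 0.009]
[-0.0081, 0.0004, -0.0, -0.0, 0.0, 0.0009]
[-0.0162, 0.0008, -0.0, -0.0, 0.0, 0.0018]
[-0.0243, 0.0012, -0.0, -0.0, 0.0, 0.0027]
[-0.0324, 0.0016, -0.0, -0.0, 0.0, 0.0036]
[-0.0406, 0.0021, -0.0, -0.0, 0.0, 0.0045]
[-0.0487, 0.0025, -0.0, -0.0, 0.0, 0.0054]
[-0.0568, 0.0029, -0.0, -0.0, 0.0, 0.0063]
[-0.0649, 0.0033, -0.0, -0.0, 0.0, 0.0072]
[-0.073, 0.0037, -0.0, -0.0, 0.0, 0.0081]
[-0.0812, 0.0041, -0.0, -0.0, 0.0, 0.009]
```

play_rows(plan=[[[-0.0073, 0, 0.0027, 0, 0, 0, 0.8], [-0.0147, 0, 0.0027, 0, 0, 0, 0.8], [-0.022, 0, 0.0027, 0, 0, 0, 0.8], [-0.0293, 0, 0.0027, 0, 0, 0, 0.8], [-0.0367, 0, 0.0027, 0, 0, 0, 0.8], [-0.044, 0, 0.0027, 0, 0, 0, 0.8], [-0.0514, 0, 0.0027, 0, 0, 0, 0.8], [-0.0587, 0, 0.0027, 0, 0, 0, 0.8], [-0.066, 0.0001, 0.0027, 0, 0, 0, 0.8], [-0.0734, 0.0001, 0.0027, 0, 0, 0, 0.8]]])

```text
t: 14.25
tcp_pos: [561.4, -167.7, 8.5]
eef_rot: [3.142, -0.0, -1.489]
ft_force: [0.9, -1.3, -0.3]
width: 17.0
finger_force: 0.4
```

play_rows(plan=[[[-0.0082, -0.0001, 0, 0, 0, 0.0009, 0.8], [-0.0163, -0.0001, 0, 0, 0, 0.0018, 0.8], [-0.0245, -0.0002, 0, 0, 0, 0.0027, 0.8], [-0.0326, -0.0002, 0, 0, 0, 0.0036, 0.8], [-0.0407, -0.0003, 0, 0, 0, 0.0045, 0.8], [-0.0488, -0.0003, 0, 0, 0, 0.0054, 0.8], [-0.057, -0.0004, 0, 0, 0, 0.0063, 0.8], [-0.0651, -0.0004, 0, 0, 0, 0.0072, 0.8], [-0.0732, -0.0004, 0, 0, 0, 0.0081, 0.8], [-0.0814, -0.0005, 0, 0, 0, 0.009, 0.8]]])

```text
t: 15.08
tcp_pos: [559.6, -143.2, 8.5]
eef_rot: [3.142, 0.0, -1.546]
ft_force: [-0.3, -1.8, -1.3]
width: 17.5
finger_force: 0.4
```

```bash
cat >> h.py <<'E'
def look(n,N=5):
    F=[];P=[]
    for i in range(N):
        a=optics.get_image("side");s=state();F.append(s["ft_force"]);P.append(s["tcp_pos"])
    print("t",round(s["t"],2),"fix",inv(FX,np.mean(P,0)).round(2),"z",np.mean(P,0)[2].round(1),"F",np.mean(F,0).round(2))
    cv2.imwrite(f"pics/s{n}.png",a); return a
def bar(x,y,n): # net masks in side view -> front mid estimate
    pass
E
python3 - <<'E'
from h import *
a=look(5)
for n in("board","contacts"):
    for x in nets.masks_of(n,"side")[:1]:
        print(n,x["score"],x["bbox"],cv2.boxPoints(cv2.minAreaRect(np.argwhere(x["region"])[:,::-1].astype(np.float32))).round(1).tolist())
# expected board outline at given state, drawn
tip=inv(FX,state()["tcp_pos"]); print(tip)
cv2.imwrite("pics/s5c.png",cv2.resize(a[140:220,250:350],None,fx=7,fy=7,interpolation=cv2.INTER_CUBIC))
E
```

```text
t 15.33 fix [-18.2  -43.82] z 8.5 F [-0.33  0.13  0.09]
board 0.96 [278.8, 172.3, 312.7, 195.9] [[278.5, 186.8000030517578], [296.8999938964844, 166.3000030517578], [312.0, 179.89999389648438], [293.5, 200.39999389648438]]
[-18.17531855 -44.16066781]
```

View pics/s5c.png

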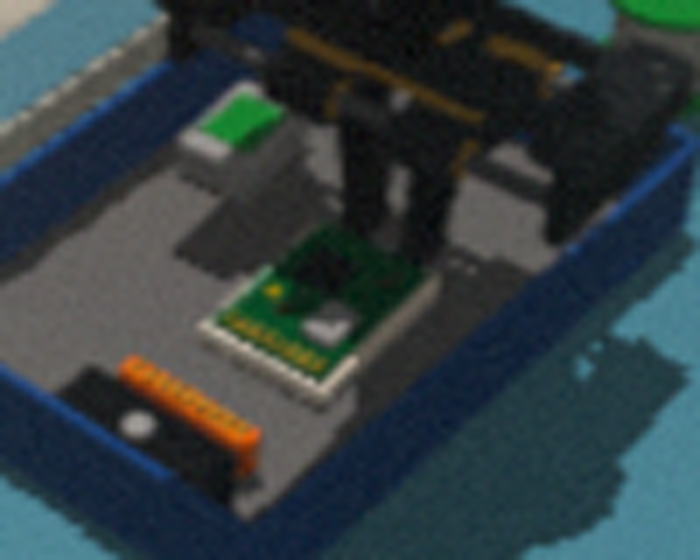

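The board is being pushed with both fingers on its rear edge at (360,235) and (425,250). Its front corners are at crop (203,325) and (320,397); the bar's front top edge runs from about (140,356) to (260,432).

Run:
```python
from h import *
q=lambda c,z:inv(FX,ray("side",unc(c,7,(250,140)),z)).round(1)
print("front",q((203,325),15),q((320,397),15),"bar",q((140,356),23),q((260,432),23))
# same measures at rest, from s3c (scale 5, off 220,125)
q=lambda c,z:inv(FX,ray("side",unc(c,5,(220,125)),z)).round(1)
print("rest: front",q((333,278),15),q((420,322),15),"bar",q((247,330),23),q((336,384),23))
```

```text
front [ 1.7 48.9] [-54.7  49.4] bar [ 3.2 84. ] [-54.1  84.5]
rest: front [ 1.  17.8] [-54.2  13.5] bar [ 3.8 85.4] [-54.5  84.6]
```

play_rows(plan=[[[-0.0081, 0.0004, 0, 0, 0, 0.0009, 0.8], [-0.0162, 0.0008, 0, 0, 0, 0.0018, 0.8], [-0.0243, 0.0012, 0, 0, 0, 0.0027, 0.8], [-0.0324, 0.0016, 0, 0, 0, 0.0036, 0.8], [-0.0406, 0.0021, 0, 0, 0, 0.0045, 0.8], [-0.0487, 0.0025, 0, 0, 0, 0.0054, 0.8], [-0.0568, 0.0029, 0, 0, 0, 0.0063, 0.8], [-0.0649, 0.0033, 0, 0, 0, 0.0072, 0.8], [-0.073, 0.0037, 0, 0, 0, 0.0081, 0.8], [-0.0812, 0.0041, 0, 0, 0, 0.009, 0.8]]])

```text
t: 16.27
tcp_pos: [557.7, -118.9, 8.5]
eef_rot: [-3.142, -0.0, -1.602]
ft_force: [-0.2, -1.2, 0.6]
width: 17.6
finger_force: 0.6
```

Run:
```python
from h import *
a=look(6,8)
cv2.imwrite("pics/s6c.png",cv2.resize(a[140:220,250:350],None,fx=7,fy=7,interpolation=cv2.INTER_CUBIC))
plan([(fix(-21,-20+d,8.5),DOWN) for d in (.6,1.2,1.8,2.4,3,3.6,4.2,4.8,5.4,5.4)])
```

```text
t 16.67 fix [-20.85 -19.65] z 8.5 F [0.11 0.08 0.19]
[-0.002, 0.0, -0.0, -0.0, 0.0, -0.0]
[-0.004, 0.0, -0.0, -0.0, 0.0, -0.0]
[-0.006, 0.0, -0.0, -0.0, 0.0, -0.0]
[-0.008, 0.0, -0.0, -0.0, 0.0, -0.0]
[-0.01, 0.0, -0.0, -0.0, 0.0, -0.0]
[-0.012, 0.0, -0.0, -0.0, 0.0, -0.0]
[-0.014, 0.0, -0.0, -0.0, 0.0, -0.0]
[-0.016, 0.0, -0.0, -0.0, 0.0, -0.0]
[-0.018, 0.0, -0.0, -0.0, 0.0, -0.0]
[-0.018, 0.0, -0.0, -0.0, 0.0, -0.0]
```

View pics/s6c.png

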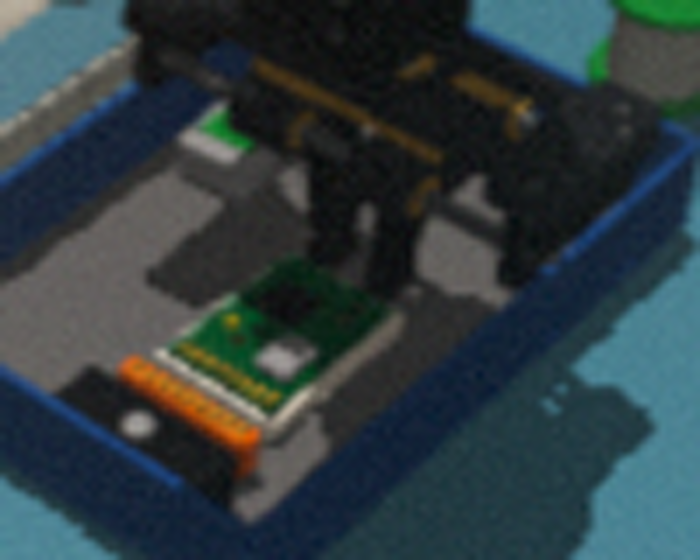

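The board front runs from (157,352) to (270,428), parallel to the bar with a gap of roughly 10 mm. I creep forward.

play_rows(plan=[[[-0.002, 0, 0, 0, 0, 0, 0.8], [-0.004, 0, 0, 0, 0, 0, 0.8], [-0.006, 0, 0, 0, 0, 0, 0.8], [-0.008, 0, 0, 0, 0, 0, 0.8], [-0.01, 0, 0, 0, 0, 0, 0.8], [-0.012, 0, 0, 0, 0, 0, 0.8], [-0.014, 0, 0, 0, 0, 0, 0.8], [-0.016, 0, 0, 0, 0, 0, 0.8], [-0.018, 0, 0, 0, 0, 0, 0.8], [-0.018, 0, 0, 0, 0, 0, 0.8]]])

```text
t: 17.5
tcp_pos: [557.9, -113.6, 8.5]
eef_rot: [3.142, 0.0, -1.602]
ft_force: [0.9, 0.8, -0.0]
width: 17.5
finger_force: 0.1
```

play_rows(plan=[[[-0.0005, 0, 0, 0, 0, 0, 0.8], [-0.001, 0, 0, 0, 0, 0, 0.8], [-0.0015, 0, 0, 0, 0, 0, 0.8], [-0.002, 0, 0, 0, 0, 0, 0.8], [-0.0025, 0, 0, 0, 0, 0, 0.8], [-0.003, 0, 0, 0, 0, 0, 0.8], [-0.0035, 0, 0, 0, 0, 0, 0.8], [-0.004, 0, 0, 0, 0, 0, 0.8], [-0.0045, 0, 0, 0, 0, 0, 0.8], [-0.005, 0, 0, 0, 0, 0, 0.8]]])

```text
t: 18.33
tcp_pos: [557.9, -112.2, 8.5]
eef_rot: [3.142, 0.0, -1.602]
ft_force: [0.0, -1.2, -0.2]
width: 17.2
finger_force: 0.3
```

play_rows(plan=[[[-0.0005, 0, 0, 0, 0, 0, 0.8], [-0.001, 0, 0, 0, 0, 0, 0.8], [-0.0015, 0, 0, 0, 0, 0, 0.8], [-0.002, 0, 0, 0, 0, 0, 0.8], [-0.0025, 0, 0, 0, 0, 0, 0.8], [-0.003, 0, 0, 0, 0, 0, 0.8], [-0.0035, 0, 0, 0, 0, 0, 0.8], [-0.004, 0, 0, 0, 0, 0, 0.8], [-0.0045, 0, 0, 0, 0, 0, 0.8], [-0.005, 0, 0, 0, 0, 0, 0.8]]])

```text
t: 19.17
tcp_pos: [558.0, -110.7, 8.5]
eef_rot: [3.142, 0.0, -1.602]
ft_force: [0.2, -0.7, 0.3]
width: 17.3
finger_force: 0.3
```

play_rows(plan=[[[-0.0003, 0, 0, 0, 0, 0, 0.8], [-0.0006, 0, 0, 0, 0, 0, 0.8], [-0.001, 0, 0, 0, 0, 0, 0.8], [-0.0013, 0, 0, 0, 0, 0, 0.8], [-0.0016, 0, 0, 0, 0, 0, 0.8], [-0.002, 0, 0, 0, 0, 0, 0.8], [-0.0023, 0, 0, 0, 0, 0, 0.8], [-0.0026, 0, 0, 0, 0, 0, 0.8], [-0.003, 0, 0, 0, 0, 0, 0.8], [-0.0033, 0, 0, 0, 0, 0, 0.8]]])

```text
t: 20.0
tcp_pos: [558.0, -109.8, 8.5]
eef_rot: [-3.142, -0.0, -1.602]
ft_force: [-0.2, -1.0, 0.5]
width: 17.4
finger_force: 0.3
```

Run:
```python
from h import *
look(7,8)
```

```text
t 20.4 fix [-20.84 -10.5 ] z 8.5 F [ 0.04 -0.69 -0.41]
```

play_rows(plan=[[[-0.0003, 0, 0, 0, 0, 0, 0.8], [-0.0006, 0, 0, 0, 0, 0, 0.8], [-0.001, 0, 0, 0, 0, 0, 0.8], [-0.0013, 0, 0, 0, 0, 0, 0.8], [-0.0016, 0, 0, 0, 0, 0, 0.8], [-0.002, 0, 0, 0, 0, 0, 0.8], [-0.0023, 0, 0, 0, 0, 0, 0.8], [-0.0026, 0, 0, 0, 0, 0, 0.8], [-0.003, 0, 0, 0, 0, 0, 0.8], [-0.0033, 0, 0, 0, 0, 0, 0.8]]])

```text
t: 21.23
tcp_pos: [558.1, -108.8, 8.5]
eef_rot: [-3.142, -0.0, -1.602]
ft_force: [-0.6, -0.2, -0.4]
width: 17.3
finger_force: 0.4
```

Run:
```python
from h import *
look(8,5)
```

```text
t 21.48 fix [-20.84  -9.51] z 8.5 F [ 0.16 -0.74 -0.37]
```

play_rows(plan=[[[-0.0003, 0, 0, 0, 0, 0, 0.8], [-0.0006, 0, 0, 0, 0, 0, 0.8], [-0.001, 0, 0, 0, 0, 0, 0.8], [-0.0013, 0, 0, 0, 0, 0, 0.8], [-0.0016, 0, 0, 0, 0, 0, 0.8], [-0.002, 0, 0, 0, 0, 0, 0.8], [-0.0023, 0, 0, 0, 0, 0, 0.8], [-0.0026, 0, 0, 0, 0, 0, 0.8], [-0.003, 0, 0, 0, 0, 0, 0.8], [-0.0033, 0, 0, 0, 0, 0, 0.8]]])

```text
t: 22.32
tcp_pos: [558.1, -107.8, 8.5]
eef_rot: [3.142, -0.0, -1.602]
ft_force: [0.9, -0.5, 0.0]
width: 17.5
finger_force: 0.4
```

Run:
```python
from h import *
look(9,4)
```

```text
t 22.52 fix [-20.84  -8.52] z 8.5 F [-0.05 -0.57 -0.06]
```

play_rows(plan=[[[-0.0003, 0, 0, 0, 0, 0, 0.8], [-0.0006, 0, 0, 0, 0, 0, 0.8], [-0.001, 0, 0, 0, 0, 0, 0.8], [-0.0013, 0, 0, 0, 0, 0, 0.8], [-0.0016, 0, 0, 0, 0, 0, 0.8], [-0.002, 0, 0, 0, 0, 0, 0.8], [-0.0023, 0, 0, 0, 0, 0, 0.8], [-0.0026, 0, 0, 0, 0, 0, 0.8], [-0.003, 0, 0, 0, 0, 0, 0.8], [-0.0033, 0, 0, 0, 0, 0, 0.8]]])

```text
t: 23.35
tcp_pos: [558.1, -106.8, 8.5]
eef_rot: [-3.142, -0.0, -1.602]
ft_force: [-0.4, -1.2, 0.7]
width: 17.2
finger_force: 0.5
```

play_rows(plan=[[[-0.0003, 0, 0, 0, 0, 0, 0.8], [-0.0006, 0, 0, 0, 0, 0, 0.8], [-0.001, 0, 0, 0, 0, 0, 0.8], [-0.0013, 0, 0, 0, 0, 0, 0.8], [-0.0016, 0, 0, 0, 0, 0, 0.8], [-0.002, 0, 0, 0, 0, 0, 0.8], [-0.0023, 0, 0, 0, 0, 0, 0.8], [-0.0026, 0, 0, 0, 0, 0, 0.8], [-0.003, 0, 0, 0, 0, 0, 0.8], [-0.0033, 0, 0, 0, 0, 0, 0.8]]])

```text
t: 24.18
tcp_pos: [558.2, -105.8, 8.5]
eef_rot: [-3.142, -0.0, -1.602]
ft_force: [-0.2, -0.9, -0.1]
width: 17.6
finger_force: 0.5
```

play_rows(plan=[[[-0.0003, 0, 0, 0, 0, 0, 0.8], [-0.0006, 0, 0, 0, 0, 0, 0.8], [-0.001, 0, 0, 0, 0, 0, 0.8], [-0.0013, 0, 0, 0, 0, 0, 0.8], [-0.0016, 0, 0, 0, 0, 0, 0.8], [-0.002, 0, 0, 0, 0, 0, 0.8], [-0.0023, 0, 0, 0, 0, 0, 0.8], [-0.0026, 0, 0, 0, 0, 0, 0.8], [-0.003, 0, 0, 0, 0, 0, 0.8], [-0.0033, 0, 0, 0, 0, 0, 0.8]]])

```text
t: 25.02
tcp_pos: [558.2, -105.0, 8.5]
eef_rot: [-3.142, -0.0, -1.602]
ft_force: [0.2, -4.3, -0.4]
width: 17.2
finger_force: 2.4
```

Run:
```python
from h import *
a=look(10,4)
cv2.imwrite("pics/s10c.png",cv2.resize(a[150:220,250:340],None,fx=8,fy=8,interpolation=cv2.INTER_CUBIC))
```

```text
t 25.22 fix [-20.83  -5.76] z 8.5 F [ 0.78 -5.26 -0.75]
```

Contact made, about 5.4 N. I add 0.4 mm and hold.

play_rows(plan=[[[-0.0003, 0, 0, 0, 0, 0, 0.8], [-0.0007, 0, 0, 0, 0, 0, 0.8], [-0.001, 0, 0, 0, 0, 0, 0.8], [-0.0013, 0, 0, 0, 0, 0, 0.8], [-0.0013, 0, 0, 0, 0, 0, 0.8], [-0.0013, 0, 0, 0, 0, 0, 0.8], [-0.0013, 0, 0, 0, 0, 0, 0.8], [-0.0013, 0, 0, 0, 0, 0, 0.8], [-0.0013, 0, 0, 0, 0, 0, 0.8], [-0.0013, 0, 0, 0, 0, 0, 0.8]]])

```text
t: 26.05
tcp_pos: [558.2, -104.7, 8.5]
eef_rot: [3.142, -0.0, -1.602]
ft_force: [0.2, -5.7, -0.8]
width: 17.3
finger_force: 2.8
```

Run:
```python
from h import *
a=look(11,6)
cv2.imwrite("pics/s11c.png",cv2.resize(a[150:220,250:340],None,fx=8,fy=8,interpolation=cv2.INTER_CUBIC))
```

```text
t 26.35 fix [-20.85  -5.45] z 8.5 F [ 0.5  -5.71 -0.54]
```

View pics/s11c.png

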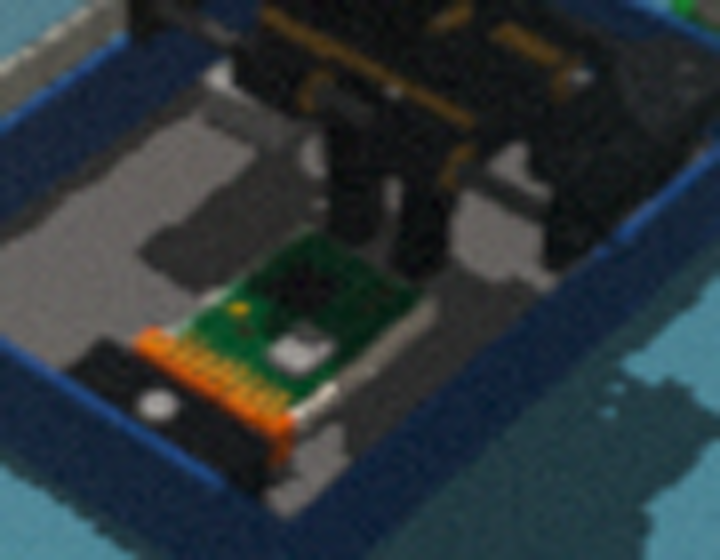

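The board sits square against the bar, at crop (160,330)–(290,420), at about 5.8 N. I raise it a little to about 7 N and hold.

play_rows(plan=[[[-0.0004, 0, 0, 0, 0, 0, 0.8], [-0.0008, 0, 0, 0, 0, 0, 0.8], [-0.0012, 0, 0, 0, 0, 0, 0.8], [-0.0014, 0, 0, 0, 0, 0, 0.8], [-0.0014, 0, 0, 0, 0, 0, 0.8], [-0.0014, 0, 0, 0, 0, 0, 0.8], [-0.0014, 0, 0, 0, 0, 0, 0.8], [-0.0014, 0, 0, 0, 0, 0, 0.8], [-0.0014, 0, 0, 0, 0, 0, 0.8], [-0.0014, 0, 0, 0, 0, 0, 0.8]]])

```text
t: 27.18
tcp_pos: [558.2, -104.5, 8.5]
eef_rot: [3.142, -0.0, -1.602]
ft_force: [1.6, -6.4, -0.6]
width: 17.4
finger_force: 3.2
```

Run:
```python
from h import *
look(12,10)
```

```text
t 27.68 fix [-20.85  -5.23] z 8.5 F [ 0.81 -6.57 -0.81]
```

About 6.7 N held for over a second. Now I ease off slowly.

play_rows(plan=[[[0.0003, 0, 0, 0, 0, 0, 0.8], [0.0006, 0, 0, 0, 0, 0, 0.8], [0.001, 0, 0, 0, 0, 0, 0.8], [0.0013, 0, 0, 0, 0, 0, 0.8], [0.0016, 0, 0, 0, 0, 0, 0.8], [0.002, 0, 0, 0, 0, 0, 0.8], [0.0023, 0, 0, 0, 0, 0, 0.8], [0.0026, 0, 0, 0, 0, 0, 0.8], [0.003, 0, 0, 0, 0, 0, 0.8], [0.0033, 0, 0, 0, 0, 0, 0.8]]])

```text
t: 28.52
tcp_pos: [558.2, -104.9, 8.5]
eef_rot: [-3.142, 0.0, -1.602]
ft_force: [0.6, -4.2, -0.2]
width: 17.8
finger_force: 2.0
```

play_rows(plan=[[[0.0003, 0, 0, 0, 0, 0, 0.8], [0.0006, 0, 0, 0, 0, 0, 0.8], [0.001, 0, 0, 0, 0, 0, 0.8], [0.0013, 0, 0, 0, 0, 0, 0.8], [0.0016, 0, 0, 0, 0, 0, 0.8], [0.002, 0, 0, 0, 0, 0, 0.8], [0.0023, 0, 0, 0, 0, 0, 0.8], [0.0026, 0, 0, 0, 0, 0, 0.8], [0.003, 0, 0, 0, 0, 0, 0.8], [0.0033, 0, 0, 0, 0, 0, 0.8]]])

```text
t: 29.35
tcp_pos: [558.2, -105.8, 8.5]
eef_rot: [-3.142, 0.0, -1.602]
ft_force: [-0.2, -0.0, -0.5]
width: 17.3
finger_force: 0.2
```

play_rows(plan=[[[0.0003, 0, 0, 0, 0, 0, 0.8], [0.0006, 0, 0, 0, 0, 0, 0.8], [0.001, 0, 0, 0, 0, 0, 0.8], [0.0013, 0, 0, 0, 0, 0, 0.8], [0.0016, 0, 0, 0, 0, 0, 0.8], [0.002, 0, 0, 0, 0, 0, 0.8], [0.0023, 0, 0, 0, 0, 0, 0.8], [0.0026, 0, 0, 0, 0, 0, 0.8], [0.003, 0, 0, 0, 0, 0, 0.8], [0.0033, 0, 0, 0, 0, 0, 0.8]]])

```text
t: 30.18
tcp_pos: [558.1, -107.0, 8.5]
eef_rot: [3.142, 0.0, -1.602]
ft_force: [0.4, -0.3, 0.6]
width: 17.5
finger_force: 0.0
```

Force is gone. I back away 25 mm, then rise.

play_rows(plan=[[[0.005, 0, 0, 0, 0, 0, 0.8], [0.015, 0, 0, 0, 0, 0, 0.8], [0.03, 0, 0, 0, 0, 0, 0.8], [0.05, 0, 0, 0, 0, 0, 0.8], [0.08, 0, 0, 0, 0, 0, 0.8], [0.08, 0, -0.1, 0, 0, 0, 0.8], [0.08, 0, -0.2, 0, 0, 0, 0.8], [0.08, 0, -0.3, 0, 0, 0, 0.8], [0.08, 0, -0.4, 0, 0, 0, 0.8], [0.08, 0, -0.5, 0, 0, 0, 0.8]]])

```text
t: 31.02
tcp_pos: [556.9, -131.9, 160.0]
eef_rot: [3.141, 0.0, -1.603]
ft_force: [0.7, 0.3, 0.1]
width: 17.4
finger_force: 0.0
```

play_rows(plan=[[[0.15, 0.5, -0.3, 0, 0, 0, 0.8], [0.15, 0.5, -0.3, 0, 0, 0, 0.8], [0.15, 0.5, -0.3, 0, 0, 0, 0.8], [0.15, 0.5, -0.3, 0, 0, 0, 0.8], [0.15, 0.5, -0.3, 0, 0, 0, 0.8], [0.15, 0.5, -0.3, 0, 0, 0, 0.8], [0.15, 0.5, -0.3, 0, 0, 0, 0.8], [0.15, 0.5, -0.3, 0, 0, 0, 0.8], [0.15, 0.5, -0.3, 0, 0, 0, 0.8], [0.15, 0.5, -0.3, 0, 0, 0, 0.8]]])

```text
t: 31.85
tcp_pos: [406.6, -171.1, 247.3]
eef_rot: [3.139, 0.0, -1.601]
ft_force: [-0.5, -0.4, -0.1]
width: 17.3
finger_force: 0.0
```

Run:
```python
from h import *
b=optics.get_image("top");print(state()["t"],state()["tcp_pos"])
cv2.imwrite("pics/t13c.png",cv2.resize(b[115:255,235:385],None,fx=4,fy=4,interpolation=cv2.INTER_CUBIC))
for n in ["board","contacts","spare","bottle","spool"]:
    for x in nets.masks_of(n,"top")[:1]:
        z={"board":15,"contacts":23,"spare":23}.get(n,50); r=cv2.boxPoints(cv2.minAreaRect(np.argwhere(x["region"])[:,::-1].astype(np.float32)))
        print(n,[int(v) for v in x["bbox"]],[inv(FX,ray("top",q,z)).round(1).tolist() for q in r])
```

```text
31.9 [ 406.54999971 -171.04850773  247.360028  ]
board [266, 194, 306, 221] [[-51.5, 82.9], [8.8, 82.7], [9.4, 1.4], [-51.0, 2.4]]
contacts [260, 190, 267, 222] [[-53.6, 100.7], [7.1, 97.4], [6.4, 81.2], [-54.4, 84.7]]
spare [320, 160, 339, 180] [[77.1, -21.0], [80.1, -71.7], [44.6, -72.3], [41.6, -22.0]]
bottle [190, 194, 210, 215] [[-23.5, 256.0], [5.1, 231.3], [-28.3, 193.8], [-56.6, 218.6]]
spool [389, 204, 422, 224] [[-5.5, -168.2], [-1.4, -240.7], [-47.7, -240.2], [-51.7, -168.2]]
```

View pics/t13c.png

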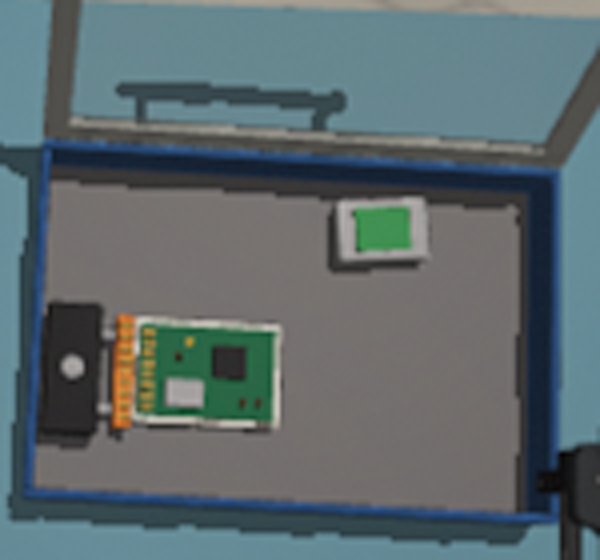

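The board's gold fingers touch the bar at crop (135,370), square and centred to within a few mm. The cover is still open, the other things are undisturbed, and the arm is clear of everything. I hand the job in.

```bash
python3 -c "
from station import arm
print(arm.job_done())"
```

```text
the job is handed in; nothing more can be done
None
```

I opened the cover onto its stop, slid the board square against the contact bar, pressed it there at about 6.7 N for just over a second and eased off; the final picture shows it resting on the bar with the other items in place, and the job is handed in at about 32 s (no verdict was returned).

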